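# Fold the electrode carrier down, then close the electrophoresis lid

### The arm

A 7-joint arm with a two-finger parallel gripper is mounted at the origin on the work surface. World frame = base frame: x ahead of the robot, y to its left, z up, the work surface at z = 0. Lengths are in m, angles in rad, forces in N, time in s.
With the tool pointing down it reaches from about 0.425 to 0.875 m from the base axis. Payload 8.4 kg.
Tool frame: the origin (TCP) lies on the mounting face of the last link; the fingertips stand 173 mm ahead of it and the grasp point (between the pads) lies robot.grip_point_offset ahead of it (robot.grip_point_offset is the distance from the TCP to the grasp point, in m); z points along the fingers, y is the direction in which the jaws open and shut (so a half turn about z gives the same grasp; the last joint's range is limited). The gripper opens to 85 mm and grips with 20 to 120 N. Pads are 22 mm wide; open, the fingers measure 114 mm over their backs; the gripper's body (76 mm by 85 mm) begins 54 mm behind the grasp point. The pads swing forward as they close: fully open they stand 13 mm farther back than shut.
Start: joints at [-1.292, 0.333, 0.04, 1.465, -0.013, 1.343, -0.059], TCP at [0.24, 0.604, 0.405] pointing down, gripper open.
Joint ranges: [-2.58, 2.58], [-0.38, 2.09], [-1.3, 1.39], [0.25, 2.4], [-1.5, 4.64], [0.08, 2.09], [-2.65, 2.65]. Speed limits (rad/s): [2.22, 2.22, 2.79, 2.79, 3.14, 3.14, 3.14].

### API

Orientations are given as a rotation vector (axis times angle).
In Python, from station import robot, cams gives the robot as it stands. The module is installed in compiled form; this text tells all that it offers.
- The arm moves only by the tool move_arm, never from a script. Its argument "increments" is text: rows parted by semicolons, each of 6 numbers parted by spaces: the shift along the tool's x, y, z in mm, then the turn, a rotation vector about the tool's x, y, z in rad. A call has exactly 8 rows; each row shifts and turns the commanded pose from where the row before left it, along the tool's axes as they then stand; what a row does not reach is not made up. A row lasts 1/10 s, in which the tool goes at most 50 mm and 8.59 degrees, less where a joint would pass 70% of its speed; a pose out of reach is approached as far as the arm can. A call with a gripper value outside its range is refused whole. "hand" is the closure in counts, from 0 (fully open) to 255 (shut), set as the call begins (left out, the last holds). The fingers move at their own pace and stop on an object; the grip force is fixed at half the most. Time passes only in rows, so rows that do not move let the fingers close, or fill a call up. It gives the time, the measured TCP pose, the force and the opening at its end, in the units of the state.
- robot.read_state(): the state, without advancing time (a new reading comes with each control period).
- cams.camera(name): name is "side" or "top"; returns a dict with "color" (384x512x3 uint8, blue, green, red), "fx", "fy", "cx", "cy" (pixels), "k1" (the pictures are not rectified: a ray, as slopes to the right and down, at radius r is drawn at 1 + k1 r^2 times it, then the intrinsics apply), "eye" and "attitude" of the camera in the world. Camera axes: x right, y down, z forward; pixel columns grow to the right and rows downward; lengths in m; the calibration is good to about 2 mm. A picture is of the moment at which its call begins. There is no depth.
- robot.close_job(): hands the job in, once; it reports no verdict.
The state is a dict: "time": time; "joint_positions": joint angles; "joint_vel": joint speeds; "joint_efforts": joint torques, N m; "eef_pos": TCP position; "tcp_rot": TCP orientation; "ft_force": force on the tool from outside, world axes, zero at the start; "torque": the same for the moment, N m; "opening": opening from 0.0 (shut) to 1.0 (fully open).
Only numpy, scipy, OpenCV 4.12 (cv2) and the standard library are available. Lean on these libraries where they do the work, as an engineer would, in place of code of your own. Each camera call takes 0.05 s, during which the arm holds its last target.

### The job

Get the electrophoresis unit ready to run: with the fingertips, push the upright electrode carrier over until it lies fully down on the gel card, and only then swing the unit's lid fully shut over it, gently and without letting it slam. Push the carrier and the lid only from outside, on their backs or edges: do not pinch them or touch the carrier's electrode side or the inside of the lid, and leave everything else on the bench where it is.

Things in the scene. Friction and masses are not known exactly. Their poses are not given: they have to be found in the camera images.
- unit: White electrophoresis unit, 220 (x) by 340 (y) by 85 mm high, fixed. Origin: centre of its underside; own x runs from front (robot's side) to back, y to its left, z up. Left part: an open well (inside y -52 to 162, x -102 to 102 mm; wall tops 85 mm up, floor 50) with the gel card on a cooling plate (card top 58 mm up). Right part: flat console, also 85 mm high.
- carrier (a joint): Hinge of the electrode carrier, rad: 0 = flat over the gel card (firm stop), 1.57 = upright, up to 1.8 = leaning outwards to the left. Stiff hinge (0.09 N m of friction, about 1 N at the free edge): the carrier stays at any angle where it is left and must be pushed all the way down.
- carrier_hinge (a point): Middle of the carrier's hinge axis, 72 mm above the bench, at x 0, y 145 mm of the unit; the axis runs along the unit's x. Axes turn with the carrier: -y points from the hinge to its free edge, z out of its back face (up when flat, to the unit's left when upright). The other, inner side carries two dark electrode bars (to 11 mm off the mid-plane) and is not to be touched.
- carrier_back (a point): On the carrier's back (outer) face, middle of the 40 mm broad bar along its free edge, 115 mm from the hinge axis, 2.5 mm off the mid-plane; axes as carrier_hinge. Carrier: grey plate with clear window, 110 mm wide along the unit's x, 5 thick, reaching 135 mm from the hinge (151 at a 34 mm wide finger tab). Stands at the left of the well, folds to the right; flat, its back is 74.5 mm up.
- lid (a joint): Hinge of the lid, rad: 0 = shut (firm stop), 1.57 = upright, up to 1.9 = leaning back. Stiff hinge (0.48 N m of friction, 1 to 4 N at the front edge): the lid stays at any angle where it is left. A raised carrier blocks it.
- lid_hinge (a point): Middle of the lid's hinge axis at the back of the well, 88 mm above the bench, at x 108, y 55 mm of the unit; the axis runs along the unit's y. Axes turn with the lid: -x points from the hinge to its front edge, z out of its outer face (up when shut, backwards when upright). The other, inner side (liner, inside of the rim, underside of the lip) is not to be touched.
- lid_back (a point): On the lid's outer face, middle of its 45 mm broad front bar, 190 mm from the hinge axis, 16 mm off it along z; axes as lid_hinge. Lid: white frame 6 mm thick with clear pane (1 mm lower), 236 mm wide along the unit's y, reaching 210 mm from the hinge (222 at a 90 mm wide lip in the middle). Shut, the outer face is 104 mm above the bench; inner rims reach down to 85 mm.
- slide_box: Bystander: closed blue slide box, 77 by 152 by 38 mm, loose, on the bench to the left of the unit. Origin: centre of its underside.
- sample_jar: Bystander: small capped jar, 40 mm across, 50 mm high, loose, to the left of the unit, nearer than the slide box. Origin: centre of its underside.
- tube_rack: Bystander: white rack with six capped tubes, 140 by 60 mm, 88 mm high, loose, to the right of the unit. Origin: centre of its underside.
- buffer_bottle: Bystander: white capped bottle, 54 mm across, 110 mm high, loose, behind the unit's console. Origin: centre of its underside.

How it is judged:
By the outcome, as a careful person would: the job done as asked, in the order asked, and still so for the second after the job is handed in, with the robot touching nothing.
It also fails if it takes over 54 s, if anything falls off the work surface, if the arm or the gripper's body presses on something with over 40 N, if the wrist force passes 120 N, or if a joint passes its speed limit or range.

## Working session

There is one attempt and no reset: what is moved stays moved. The work goes in short steps, Python scripts to look and compute and a tool call to move; the robot and the scene stay as the last step left them, time stands still between calls to the robot, and variables do not carry over. Pictures are saved under pics/ and viewed, and the job is handed in when it is done.

Besides the shell and the picture viewer there is one more tool, called by a JSON object that holds its "api" and its "payload", one argument or row to a line. move_arm: Moves the arm, as the interface text tells. Its arguments: {"type":"object","properties":{"increments":{"type":"string"},"hand":{"type":"number"}},"required":["increments"]}

```bash
mkdir -p pics; ls
python3 - <<'E'
from station import robot,cams
import cv2
s=robot.read_state()
for k,v in s.items(): print(k,v)
for n in ("side","top"):
    c=cams.camera(n); cv2.imwrite(f"pics/{n}0.png",c["color"])
    print(n,{k:v for k,v in c.items() if k!="color"})
print(robot.grip_point_offset)
E
```

```text
pics
time 0.0
joint_positions [-1.29220048  0.33391479  0.03990376  1.46628494 -0.01338409  1.34327673
 -0.05850118]
joint_vel [ 0.00128104 -0.00031382 -0.00023799 -0.00092831 -0.00038532 -0.00084661
 -0.00051345]
joint_efforts [-2.70169585e-04 -6.58552623e+01  1.36514850e+00 -4.05567205e+01
  1.68605999e-02  1.24931097e-02 -4.03441589e-06]
eef_pos [0.23973036 0.60398929 0.40381225]
tcp_rot [-5.89952105e-01 -3.08552874e+00  2.52717320e-03]
ft_force [ 0.4029745   0.10841666 -0.14545367]
torque [ 0.05895904 -0.0279429   0.00285685]
opening 1.0000699421644113
side {'fx': 389.4747396517154, 'fy': 389.4747396517154, 'cx': 252.4692044407769, 'cy': 199.00383193671038, 'k1': -0.02460290810059442, 'eye': array([0.55213121, 0.72820672, 0.73382608]), 'attitude': array([-0.10381695,  2.87761451, -1.23272549])}
top {'fx': 471.3685025728487, 'fy': 471.3685025728487, 'cx': 264.93462706826284, 'cy': 182.91792706485973, 'k1': -0.17504844063779573, 'eye': array([0.43866227, 0.06385105, 1.30107194]), 'attitude': array([-2.14011555,  2.19070223, -0.13091604])}
0.1547
```

View pics/side0.png

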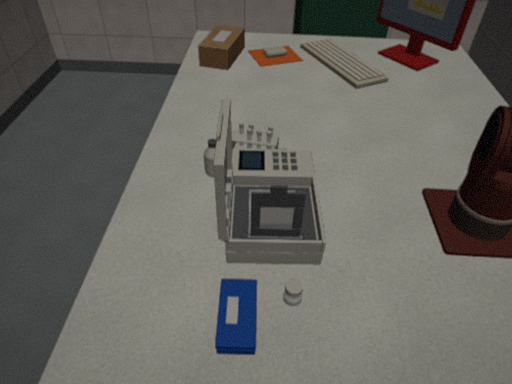

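View pics/top0.png

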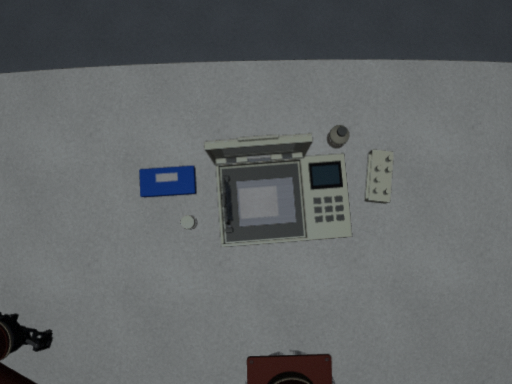

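The side view shows the unit around (265,200), with the lid upright and the carrier standing near (275,210). The top view has the unit at (218–350, 135–243). I'll zoom in on both.

Run:
```python
import cv2
a=cv2.imread("pics/side0.png")[90:370,190:340]; cv2.imwrite("pics/side0z.png",cv2.resize(a[:190],None,fx=3.15*1.6/1.6,fy=3.15,interpolation=cv2.INTER_CUBIC))
a=cv2.imread("pics/top0.png")[120:260,130:400]; cv2.imwrite("pics/top0z.png",cv2.resize(a,None,fx=2.9,fy=2.9,interpolation=cv2.INTER_CUBIC))
```

```text
(no output)
```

View pics/side0z.png

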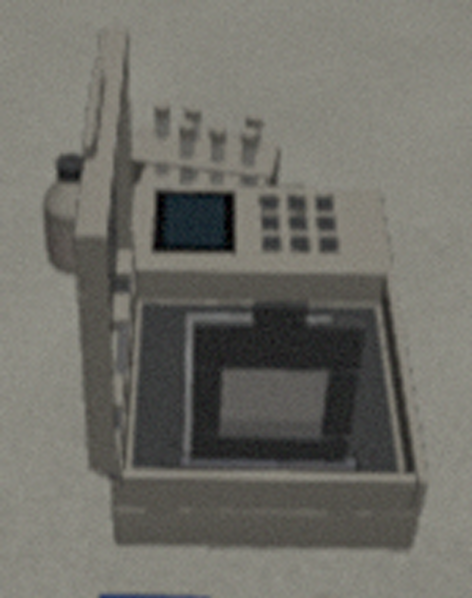

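View pics/top0z.png

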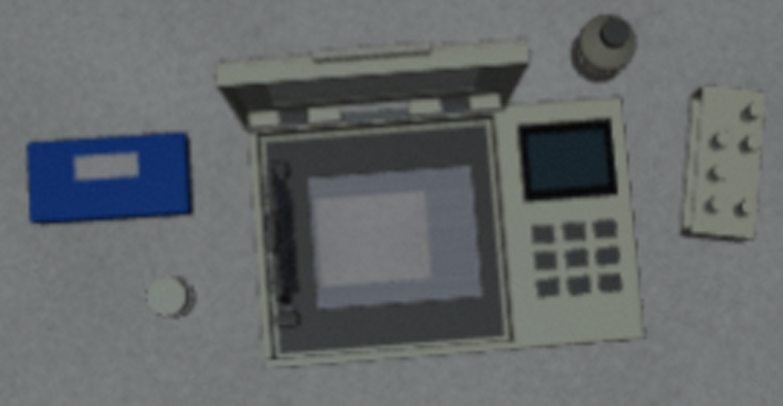

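```bash
cat > h.py <<'E'
import numpy as np, cv2
from scipy.spatial.transform import Rotation as R
CAL={'side':dict(f=389.4747396517154,cx=252.4692044407769,cy=199.00383193671038,k1=-0.02460290810059442,eye=np.array([0.55213121,0.72820672,0.73382608]),att=np.array([-0.10381695,2.87761451,-1.23272549])),
'top':dict(f=471.3685025728487,cx=264.93462706826284,cy=182.91792706485973,k1=-0.17504844063779573,eye=np.array([0.43866227,0.06385105,1.30107194]),att=np.array([-2.14011555,2.19070223,-0.13091604]))}
def ray(n,u,v):
    c=CAL[n]; d=np.array([(u-c['cx'])/c['f'],(v-c['cy'])/c['f']]); s=d.copy()
    for _ in range(20): s=d/(1+c['k1']*(s@s))
    w=R.from_rotvec(c['att']).apply([s[0],s[1],1.]); return c['eye'],w/np.linalg.norm(w)
def onz(n,u,v,z):
    e,w=ray(n,u,v); return e+w*(z-e[2])/w[2]
def tri(a,b):
    (e1,w1),(e2,w2)=ray('side',*a),ray('top',*b)
    A=np.stack([w1,-w2],1); t=np.linalg.lstsq(A,e2-e1,rcond=None)[0]
    p,q=e1+t[0]*w1,e2+t[1]*w2; return (p+q)/2,np.linalg.norm(p-q)
def proj(n,p):
    c=CAL[n]; q=R.from_rotvec(c['att']).inv().apply(np.atleast_2d(p)-c['eye']); s=q[:,:2]/q[:,2:]
    r2=(s**2).sum(1,keepdims=True); return s*(1+c['k1']*r2)*c['f']+[c['cx'],c['cy']]
E
python3 - <<'E'
from h import *
np.set_printoptions(precision=4,suppress=True)
T=lambda x,y:(130+x/2.9-.33,120+y/2.9-.33)
S=lambda x,y:(190+x/3.15-.33,90+y/3.15-.33)
for nm,p in dict(backR=(621,97),frontR=(643,334),frontL=(268,357),backL=(250,124)).items(): print(nm,onz('top',*T(*p),.085))
for nm,p in dict(backR=(137,186),frontR=(382,192),frontL=(421,478)).items(): print('s',nm,onz('side',*S(*p),.085))
for nm,(a,b) in dict(frontR=((382,192),(643,334)),frontL=((421,478),(268,357))).items(): print(nm,tri(S(*a),T(*b)))
# lid top corners
for nm,p in dict(L=(218,63),R=(527,42)).items(): print('lid top',onz('top',*T(*p),.30))
print('lidtri far',tri(S(128,35),T(527,42)), tri(S(97,40),T(527,42)))
E
```

```text
backR [ 0.6524 -0.1552  0.085 ]
frontR [ 0.4378 -0.1661  0.085 ]
frontL [0.426  0.1681 0.085 ]
backL [0.635  0.1813 0.085 ]
s backR [ 0.6515 -0.1496  0.085 ]
s frontR [ 0.4347 -0.16    0.085 ]
s frontL [0.4223 0.1694 0.085 ]
frontR (array([ 0.4358, -0.1667,  0.0803]), np.float64(0.004003596762550588))
frontL (array([0.424 , 0.1685, 0.0843]), np.float64(0.003899265895880033))
lid top [0.6471 0.1841 0.3   ]
lid top [ 0.6578 -0.0474  0.3   ]
lidtri far (array([ 0.6516, -0.0479,  0.2935]), np.float64(0.014958958262908191)) (array([ 0.6639, -0.049 ,  0.2855]), np.float64(0.005761658507110961))
```

```bash
cat >> h.py <<'E'
def Upose(p):
    # p = x,y,t
    return lambda q: np.c_[np.atleast_2d(q)[:,:2]@np.array([[np.cos(p[2]),np.sin(p[2])],[-np.sin(p[2]),np.cos(p[2])]])+p[:2],np.atleast_2d(q)[:,2]]
E
cat > ov.py <<'E'
from h import *
import sys
def draw(n,img,U,th,ph,box,sc):
    img=img.copy(); x0,y0,x1,y1=box
    im=cv2.resize(img[y0:y1,x0:x1],None,fx=sc,fy=sc,interpolation=cv2.INTER_CUBIC)
    P=lambda pts:[tuple(int(v) for v in ((q-[x0,y0])*sc+sc/2-.5)) for q in proj(n,U(np.array(pts,float)))]
    def pl(pts,c):
        q=P(pts)
        for a,b in zip(q,q[1:]+q[:1]): cv2.line(im,a,b,c,1,cv2.LINE_AA)
    pl([(.11,-.17,.085),(-.11,-.17,.085),(-.11,.17,.085),(.11,.17,.085)],(0,255,0))
    pl([(.11,-.17,0),(-.11,-.17,0),(-.11,.17,0),(.11,.17,0)],(0,120,0))
    def car(x,r,z): return (x,.145-r*np.cos(th)+z*np.sin(th),.072+r*np.sin(th)+z*np.cos(th))
    pl([car(-.055,0,.0025),car(-.055,.135,.0025),car(-.017,.135,.0025),car(-.017,.151,.0025),car(.017,.151,.0025),car(.017,.135,.0025),car(.055,.135,.0025),car(.055,0,.0025)],(0,0,255))
    def lid(y,r,z): return (.108-r*np.cos(ph)+z*np.sin(ph),.055+y,.088+r*np.sin(ph)+z*np.cos(ph))
    pl([lid(-.118,0,.016),lid(-.118,.210,.016),lid(.118,.210,.016),lid(.118,0,.016)],(255,80,0))
    return im
E
python3 - <<'E'
from ov import *
from scipy.optimize import least_squares
T=lambda x,y:(130+x/2.9-.33,120+y/2.9-.33)
S=lambda x,y:(190+x/3.15-.33,90+y/3.15-.33)
C=dict(bR=(.11,-.17,.085),fR=(-.11,-.17,.085),fL=(-.11,.17,.085))
o=[('top','bR',T(621,97)),('top','fR',T(643,334)),('top','fL',T(268,357)),('side','bR',S(137,186)),('side','fR',S(382,192)),('side','fL',S(421,478))]
f=lambda p:np.concatenate([(proj(n,Upose(p)(C[k]))[0]-px) for n,k,px in o])
r=least_squares(f,[.537,.008,.04]); print(r.x,r.fun.round(1))
U=Upose(r.x)
cv2.imwrite("pics/ovs.png",draw('side',cv2.imread("pics/side0.png"),U,1.57,1.57,(190,90,340,280),3.15))
cv2.imwrite("pics/ovt.png",draw('top',cv2.imread("pics/top0.png"),U,1.57,1.57,(190,120,370,255),4))
E
```

```text
[0.53885172 0.00735341 0.03812488] [ 1.1 -1.1  0.3  0.9 -1.9  1.4 -1.  -1.9 -0.4 -1.5  0.   1.3]
```

View pics/ovs.png

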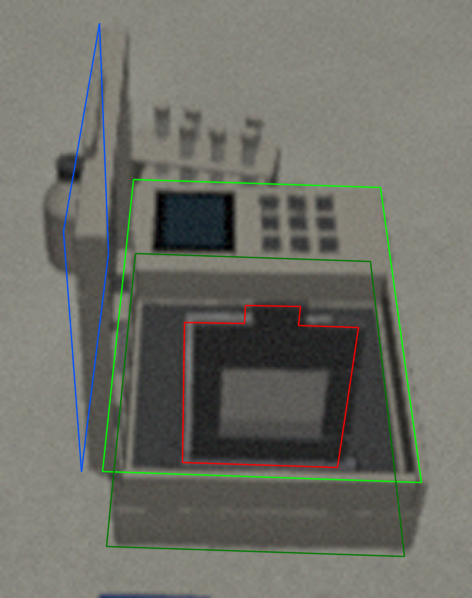

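View pics/ovt.png

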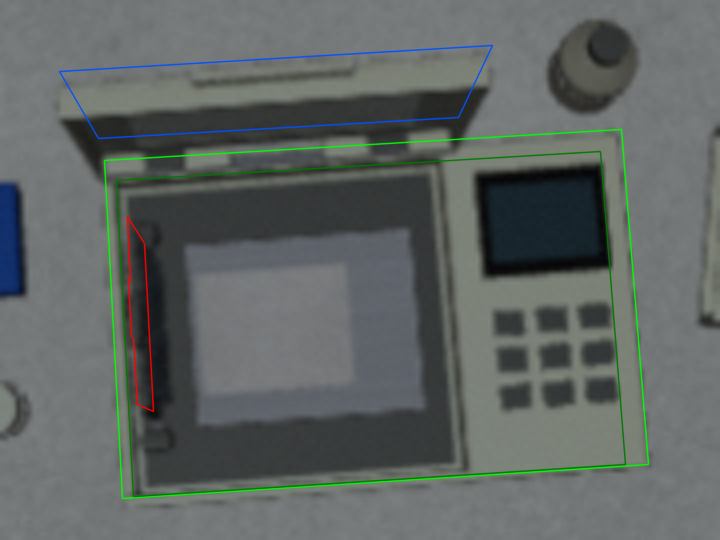

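The lid and carrier are both close to upright, and the overlay agrees to within a few mm. I'll refine the fit with the visible base corners, then work out the move from the start pose.

```bash
cat >> h.py <<'E'
def toU(p,U0):
    d=np.array(p,float); c,s=np.cos(U0[2]),np.sin(U0[2]); x,y=d[0]-U0[0],d[1]-U0[1]
    return np.array([c*x+s*y,-s*x+c*y,d[2]])
E
python3 - <<'E'
from h import *
from scipy.optimize import least_squares
from station import robot
T=lambda x,y:(130+x/2.9-.33,120+y/2.9-.33)
S=lambda x,y:(190+x/3.15-.33,90+y/3.15-.33)
C=dict(bR=(.11,-.17,.085),fR=(-.11,-.17,.085),fL=(-.11,.17,.085),bl0=(.11,.17,0),fl0=(-.11,.17,0))
o=[('top','bR',T(621,97)),('top','fR',T(643,334)),('top','fL',T(268,357)),('side','bR',S(137,186)),('side','fR',S(382,192)),('side','fL',S(421,478)),('side','bl0',S(115,543)),('side','fl0',S(413,548))]
f=lambda p:np.concatenate([(proj(n,Upose(p)(C[k]))[0]-px) for n,k,px in o])
r=least_squares(f,[.537,.008,.04]); print(r.x,r.fun.round(1))
s=robot.read_state(); M=R.from_rotvec(s['tcp_rot']).as_matrix(); print(M.round(3))
print('tcp in unit',toU(s['eef_pos'],r.x), 'turn about tool z', np.arctan2(M[1,1],M[0,1])-r.x[2])
# lid / carrier top edge heights by two views
Z=lambda x,y:(190+x/4-.375,120+y/4-.375)
print('lid near corner',toU(tri(S(80,235),Z(62,92))[0],r.x),tri(S(80,235),Z(62,92))[1])
print('lid far',toU(tri(S(105,32),Z(487,60))[0],r.x))
print('carrier tab right',toU(tri(S(307,305),Z(163,345))[0],r.x))
E
```

```text
[0.53720798 0.00592714 0.04575335] [ 1.3 -1.   1.1  1.  -1.   2.5 -0.9 -2.  -0.3 -1.9  1.3  0.5 -1.4  1.1
 -1.5  1.9]
[[-0.929  0.369 -0.   ]
 [ 0.369  0.929 -0.001]
 [-0.    -0.001 -1.   ]]
tcp in unit [-0.2698489   0.61107213  0.40389695] turn about tool z 1.147254843830058
lid near corner [0.11703139 0.17301236 0.29493009] 0.00159016004132944
lid far [ 0.11967075 -0.0595812   0.29304614]
carrier tab right [-0.01967119  0.13190699  0.20968982]
```

{"api": "move_arm", "payload": {
  "increments": "0 0 0 0 0 0.143; 0 0 0 0 0 0.143; 0 0 0 0 0 0.143; 0 0 0 0 0 0.143; 0 0 0 0 0 0.144; 0 0 0 0 0 0.144; 0 0 0 0 0 0.144; 0 0 0 0 0 0.143",
  "hand": 255
}}

```text
time: 0.9
eef_pos: [0.2397, 0.6041, 0.4042]
tcp_rot: [2.176, 2.265, -0.001]
ft_force: [0.0, -0.4, 0.4]
opening: -0.0
```

{"api": "move_arm", "payload": {
  "increments": "-12 8 0 0 0 0; -28 17 0 0 0 0; -30 18 0 0 0 0; -30 18 0 0 0 0; -30 18 0 0 0 0; -30 18 0 0 0 0; -30 18 0 0 0 0; -30 18 0 0 0 0"
}}

```text
time: 1.7
eef_pos: [0.3837, 0.388, 0.4046]
tcp_rot: [2.165, 2.277, -0.0]
ft_force: [0.2, -0.1, -0.8]
opening: -0.002
```

{"api": "move_arm", "payload": {
  "increments": "-30 18 4 0 0 0; -30 18 5 0 0 0; -30 18 5 0 0 0; -30 18 6 0 0 0; -28 18 6 0 0 0; -20 12 6 0 0 0; -12 8 6 0 0 0; -5 4 6 0 0 0"
}}

```text
time: 2.5
eef_pos: [0.5058, 0.2082, 0.3604]
tcp_rot: [2.168, 2.273, -0.001]
ft_force: [0.5, 1.5, -0.1]
opening: -0.002
```

```bash
cat > look.py <<'E'
import sys
from h import *
from station import robot,cams
U0=[0.5372,0.0059,0.0458]
s=robot.read_state(); M=R.from_rotvec(s['tcp_rot']).as_matrix()
np.set_printoptions(precision=4,suppress=True)
print('t',s['time'],'tcpU',toU(s['eef_pos'],U0),'tipU',toU(s['eef_pos']+M[:,2]*.173,U0),'F',s['ft_force'],'q',s['joint_positions'])
if len(sys.argv)>1:
    a=cams.camera('side')['color'][60:290,170:370]; b=cams.camera('top')['color'][110:310,150:370]
    a=cv2.resize(a,(390,449),interpolation=cv2.INTER_CUBIC); b=cv2.resize(b,(400,364),interpolation=cv2.INTER_CUBIC)
    im=np.zeros((449,790,3),np.uint8); im[:,:390]=a; im[:364,390:]=b
    cv2.imwrite(f'pics/{sys.argv[1]}.png',im)
E
python3 look.py a1
```

```text
t 2.5 tcpU [-0.0221  0.2036  0.3604] tipU [-0.0221  0.2035  0.1874] F [ 0.4673  1.4807 -0.1045] q [-0.9245  0.1576  0.5041  1.7991 -0.0808  1.2055 -0.3497]
```

View pics/a1.png

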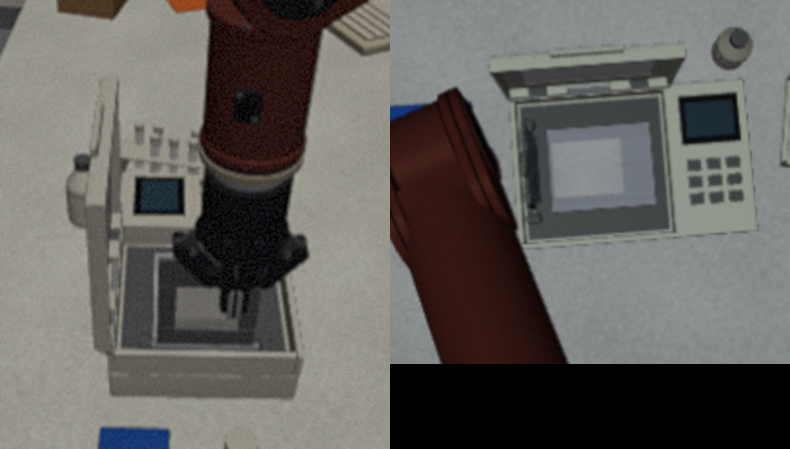

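Run:
```python
import numpy as np
th=np.radians(np.linspace(94,0,25)); r=.115
y=.145-r*np.cos(th)+.0025*np.sin(th)+.011; z=.072+r*np.sin(th)+.0025*np.cos(th)
print(np.c_[np.degrees(th),y*1e3,z*1e3].round(1)[[0,1,-1]])
print(np.c_[np.diff(y)*1e3,-np.diff(z)*1e3].round(1).tolist())
```

```text
[[ 94.  166.5 186.5]
 [ 90.1 158.7 187. ]
 [  0.   41.   74.5]]
[[-7.8, -0.5], [-7.9, 0.1], [-7.8, 0.6], [-7.8, 1.2], [-7.7, 1.7], [-7.5, 2.2], [-7.4, 2.7], [-7.2, 3.2], [-6.9, 3.7], [-6.7, 4.2], [-6.4, 4.6], [-6.0, 5.0], [-5.7, 5.4], [-5.3, 5.8], [-4.9, 6.2], [-4.5, 6.5], [-4.0, 6.8], [-3.5, 7.0], [-3.0, 7.2], [-2.5, 7.4], [-2.0, 7.6], [-1.5, 7.7], [-1.0, 7.8], [-0.4, 7.8]]
```

{"api": "move_arm", "payload": {
  "increments": "-12 0 0 0 0 0; -13 0 0 0 0 0; -12 0 0 0 0 0; -8 0 0 0 0 0; -8 0 0 0 0 0; -8 0 1 0 0 0; -8 0 1 0 0 0; -8 0 2 0 0 0"
}}

```text
time: 3.4
eef_pos: [0.5087, 0.1335, 0.3567]
tcp_rot: [2.169, 2.272, 0.0]
ft_force: [0.4, 0.5, 1.2]
opening: -0.001
```

```bash
python3 look.py a2
```

```text
t 3.4 tcpU [-0.0226  0.1288  0.3567] tipU [-0.0226  0.1288  0.1837] F [0.4266 0.4913 1.2245] q [-0.8523  0.1134  0.5536  1.8536 -0.0641  1.1919 -0.2316]
```

View pics/a2.png

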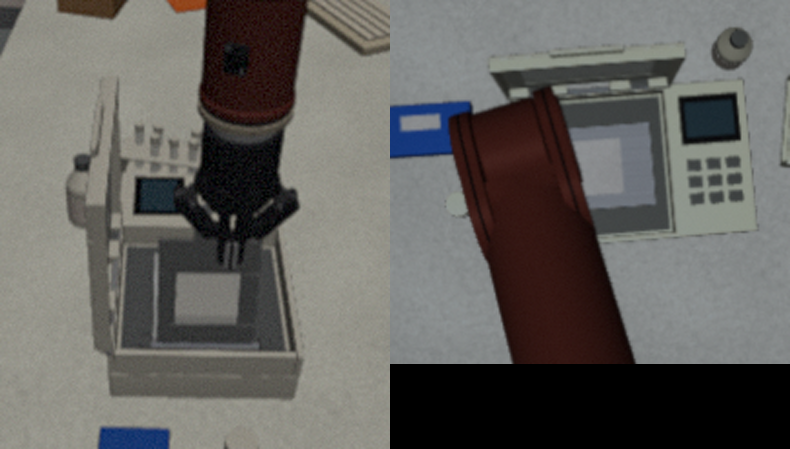

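The side view shows the carrier tilting, with the fingers at (230,250) behind its bar. I'll carry on along the arc.

{"api": "move_arm", "payload": {
  "increments": "-7.5 0 2.5 0 0 0; -7.5 0 3 0 0 0; -7 0 3 0 0 0; -7 0 4 0 0 0; -6.5 0 4 0 0 0; -6.5 0 4.5 0 0 0; -6 0 5 0 0 0; -5.5 0 5.5 0 0 0"
}}

```text
time: 4.3
eef_pos: [0.5111, 0.08, 0.3248]
tcp_rot: [2.17, 2.272, -0.0]
ft_force: [-0.1, 0.9, 0.7]
opening: 0.001
```

```bash
python3 look.py a3
```

```text
t 4.3 tcpU [-0.0226  0.0752  0.3248] tipU [-0.0226  0.0752  0.1518] F [-0.0801  0.9125  0.6879] q [-0.7869  0.128   0.5929  1.9124 -0.079   1.1242 -0.1177]
```

View pics/a3.png

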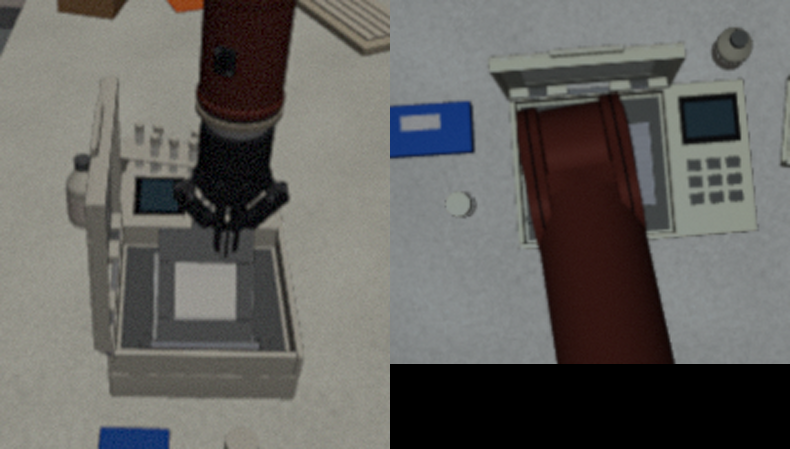

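{"api": "move_arm", "payload": {
  "increments": "-5.5 0 6 0 0 0; -5 0 6 0 0 0; -4.5 0 6.5 0 0 0; -4 0 7 0 0 0; -3.5 0 7 0 0 0; -3 0 7 0 0 0; -2.5 0 7.5 0 0 0; -2 0 7.5 0 0 0"
}}

```text
time: 5.2
eef_pos: [0.5125, 0.0503, 0.2701]
tcp_rot: [2.17, 2.272, -0.0]
ft_force: [-0.3, 0.2, -0.3]
opening: 0.002
```

{"api": "move_arm", "payload": {
  "increments": "-2 0 6 0 0 0; -1 0 6 0 0 0; -1 0 4 0 0 0; 0 0 3 0 0 0; 0 0 2 0 0 0; 0 0 2 0 0 0; 0 0 1 0 0 0; 0 0 0 0 0 0"
}}

```text
time: 6.0
eef_pos: [0.5129, 0.0465, 0.2477]
tcp_rot: [-2.17, -2.272, -0.001]
ft_force: [-4.6, -1.3, 11.9]
opening: -0.001
```

```bash
python3 look.py a4
```

```text
t 6.0 tcpU [-0.0224  0.0417  0.2477] tipU [-0.0224  0.0418  0.0747] F [-4.631 -1.294 11.884] q [-0.7138  0.2289  0.6034  1.9943 -0.1582  0.9634  0.014 ]
```

View pics/a4.png

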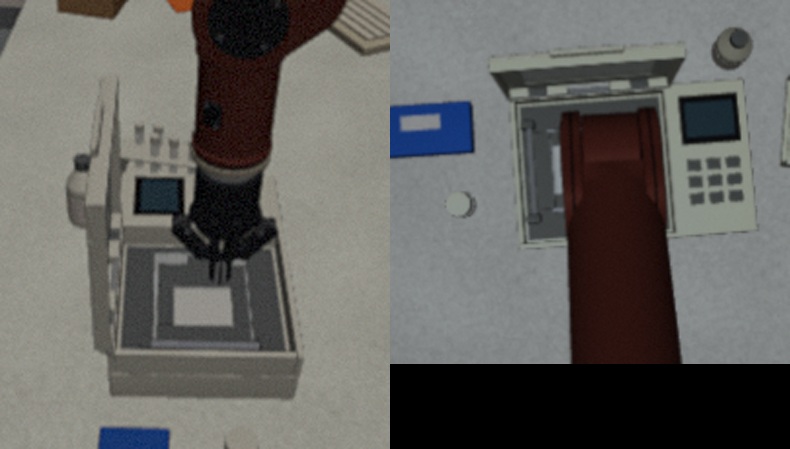

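Firm stop reached: the tip is at 74.7 mm (expected 74.5) with 12 N of push. Next I rise and turn the jaws 90°.

{"api": "move_arm", "payload": {
  "increments": "0 0 -10 0 0 0; 0 0 -25 0 0 0; 0 0 -40 0 0 0; 0 0 -40 0 0 0; 0 0 -40 0 0 0.14; 0 0 -40 0 0 0.14; 0 0 -40 0 0 0.14; 0 0 -35 0 0 0.14"
}}

```text
time: 6.9
eef_pos: [0.5123, 0.0462, 0.5195]
tcp_rot: [2.718, 1.576, 0.003]
ft_force: [0.5, 0.5, -0.3]
opening: -0.0
```

{"api": "move_arm", "payload": {
  "increments": "0 0 -20 0 0 0.14; 0 0 0 0 0 0.14; 0 0 0 0 0 0.14; 0 0 0 0 0 0.14; 0 0 0 0 0 0.15; 0 0 0 0 0 0.15; 0 0 0 0 0 0.15; 0 0 0 0 0 0"
}}

```text
time: 7.7
eef_pos: [0.5125, 0.0464, 0.5372]
tcp_rot: [-3.141, -0.069, -0.001]
ft_force: [-0.7, 0.1, 0.6]
opening: 0.003
```

```bash
python3 look.py a5
```

```text
t 7.7 tcpU [-0.0228  0.0416  0.5372] tipU [-0.0227  0.0416  0.3642] F [-0.7187  0.0506  0.5747] q [-0.7967 -0.0078  0.6237  1.5914  0.0045  1.556  -1.6998]
```

View pics/a5.png

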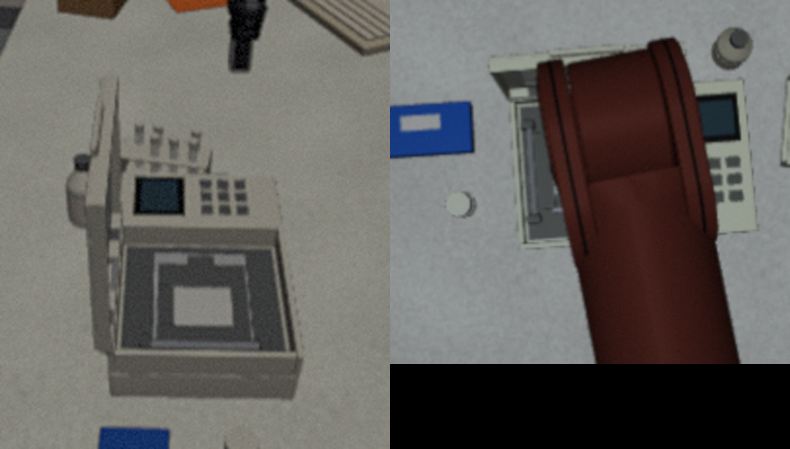

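The side view shows the carrier flat and the lid still upright. Now I go over the lid at 0.36 m tip height.

{"api": "move_arm", "payload": {
  "increments": "12 -2 -5 0 0 0; 25 -2 -5 0 0 0; 30 -2 0 0 0 0; 32 -2 0 0 0 0; 32 -2 0 0 0 0; 30 -2 0 0 0 0; 28 -1 0 0 0 0; 16 0 0 0 0 0"
}}

```text
time: 8.6
eef_pos: [0.7186, 0.07, 0.5453]
tcp_rot: [3.14, 0.082, -0.002]
ft_force: [0.3, -0.4, 0.8]
opening: -0.001
```

```bash
python3 look.py a6
```

```text
t 8.6 tcpU [0.1842 0.0557 0.5453] tipU [0.1839 0.0556 0.3723] F [ 0.2972 -0.4014  0.76  ] q [-0.5352  0.5296  0.6738  1.0158 -0.3222  1.6918 -1.4904]
```

View pics/a6.png

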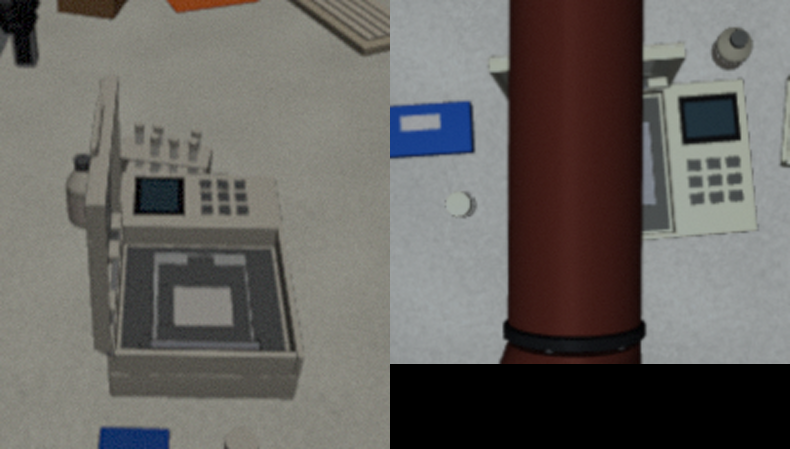

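Run:
```python
from h import *
for z in (.2477,.3,.35,.4,.45,.5): print(z,proj('side',[.513,.0465,z])[0].round(0))
print(proj('side',[.513,.06,.45])[0])
```

```text
0.2477 [288. 145.]
0.3 [290. 124.]
0.35 [292. 102.]
0.4 [294.  78.]
0.45 [297.  51.]
0.5 [299.  22.]
[296.69371305  54.57428664]
```

Forearm clearance above the lid is ample: the wrist centre is about 0.16 m above the TCP. Now I lower behind the lid.

{"api": "move_arm", "payload": {
  "increments": "0 0 8 0 0 0; 0 0 18 0 0 0; 0 0 20 0 0 0; 0 0 20 0 0 0; 0 0 18 0 0 0; -8 0 10 0 0 0; -12 0 3 0 0 0; -8 0 0 0 0 0"
}}

```text
time: 9.5
eef_pos: [0.6872, 0.0678, 0.4493]
tcp_rot: [-3.14, -0.076, 0.001]
ft_force: [-0.3, -0.0, 0.1]
opening: -0.002
```

```bash
python3 look.py a7
python3 - <<'E'
import numpy as np
th=np.radians(np.linspace(92,0,47)); r=.185
y=.108-r*np.cos(th)+.016*np.sin(th)+.011; z=.088+r*np.sin(th)+.016*np.cos(th)
print(np.c_[np.degrees(th),y*1e3,z*1e3].round(1)[::4].tolist())
print(np.c_[np.diff(y)*1e3,-np.diff(z)*1e3].round(1).tolist())
E
```

```text
t 9.5 tcpU [0.1527 0.055  0.4493] tipU [0.1526 0.0551 0.2763] F [-0.3284 -0.0212  0.0629] q [-0.6157  0.4588  0.6712  1.3079 -0.2811  1.4696 -1.4898]
[[92.0, 141.4, 272.3], [84.0, 115.6, 273.7], [76.0, 89.8, 271.4], [68.0, 64.5, 265.5], [60.0, 40.4, 256.2], [52.0, 17.7, 243.6], [44.0, -3.0, 228.0], [36.0, -21.3, 209.7], [28.0, -36.8, 189.0], [20.0, -49.4, 166.3], [12.0, -58.6, 142.1], [4.0, -64.4, 116.9]]
[[-6.4, -0.7], [-6.5, -0.4], [-6.5, -0.2], [-6.5, 0.0], [-6.5, 0.2], [-6.5, 0.5], [-6.4, 0.7], [-6.4, 0.9], [-6.4, 1.1], [-6.3, 1.4], [-6.3, 1.6], [-6.2, 1.8], [-6.2, 2.0], [-6.1, 2.2], [-6.0, 2.4], [-5.9, 2.6], [-5.8, 2.8], [-5.7, 3.0], [-5.6, 3.2], [-5.5, 3.4], [-5.4, 3.6], [-5.2, 3.8], [-5.1, 4.0], [-5.0, 4.2], [-4.8, 4.3], [-4.7, 4.5], [-4.5, 4.7], [-4.3, 4.8], [-4.2, 5.0], [-4.0, 5.1], [-3.8, 5.2], [-3.6, 5.4], [-3.4, 5.5], [-3.2, 5.6], [-3.0, 5.7], [-2.8, 5.8], [-2.6, 5.9], [-2.4, 6.0], [-2.2, 6.1], [-2.0, 6.2], [-1.8, 6.2], [-1.6, 6.3], [-1.3, 6.3], [-1.1, 6.4], [-0.9, 6.4], [-0.7, 6.4]]
```

View pics/a7.png

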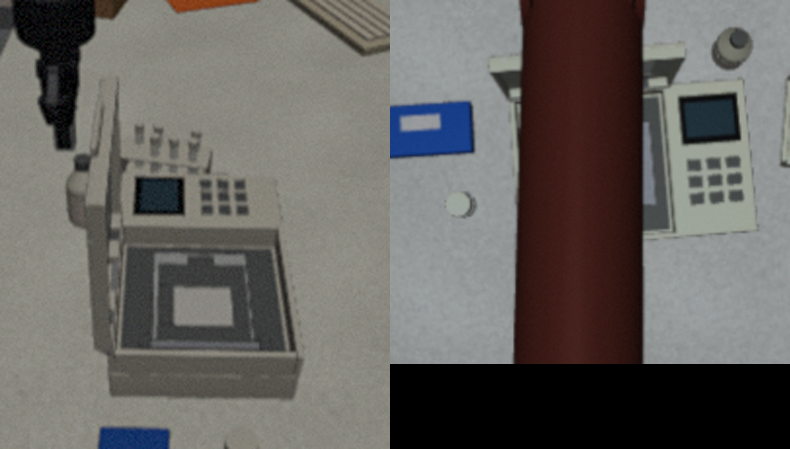

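The fingers, at (65,140) in the side view, are behind the lid below its edge. I start the push.

{"api": "move_arm", "payload": {
  "increments": "-5 0 2 0 0 0; -6 0 2 0 0 0; -6.5 0 -0.5 0 0 0; -6.5 0 0 0 0 0; -6.5 0 0 0 0 0; -6.5 0 0 0 0 0; -6.5 0 0 0 0 0; -6.5 0 0.5 0 0 0"
}}

```text
time: 10.4
eef_pos: [0.6385, 0.0653, 0.4461]
tcp_rot: [3.141, 0.073, 0.001]
ft_force: [2.7, -0.6, 2.8]
opening: -0.001
```

```bash
python3 look.py a8
```

```text
t 10.4 tcpU [0.1039 0.0547 0.4461] tipU [0.104  0.0546 0.2731] F [ 2.6922 -0.6411  2.7827] q [-0.6879  0.3449  0.6836  1.4516 -0.2176  1.4211 -1.5253]
```

View pics/a8.png

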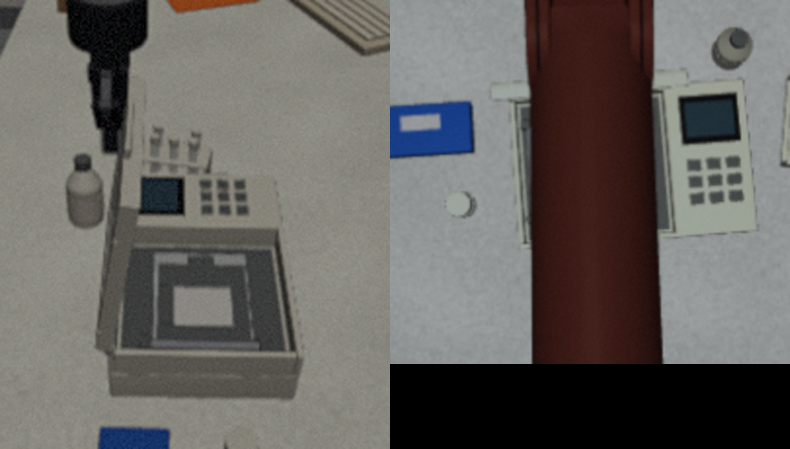

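The lid is following with about 3 N. I continue.

{"api": "move_arm", "payload": {
  "increments": "-6.5 0 0.5 0 0 0; -6.5 0 1 0 0 0; -6.5 0 1 0 0 0; -6.5 0 1.5 0 0 0; -6 0 1.5 0 0 0; -6 0 2 0 0 0; -6 0 2 0 0 0; -6 0 2 0 0 0"
}}

```text
time: 11.3
eef_pos: [0.5884, 0.0631, 0.434]
tcp_rot: [3.141, 0.073, -0.0]
ft_force: [1.2, -0.4, 1.8]
opening: 0.001
```

{"api": "move_arm", "payload": {
  "increments": "-6 0 2.5 0 0 0; -6 0 2.5 0 0 0; -6 0 3 0 0 0; -5.5 0 3 0 0 0; -5.5 0 3 0 0 0; -5.5 0 3.5 0 0 0; -5.5 0 3.5 0 0 0; -5 0 4 0 0 0"
}}

```text
time: 12.1
eef_pos: [0.5435, 0.0611, 0.4089]
tcp_rot: [-3.141, -0.074, 0.0]
ft_force: [0.9, 0.1, 2.5]
opening: -0.001
```

```bash
python3 look.py a9
```

```text
t 12.1 tcpU [0.0089 0.0548 0.4089] tipU [0.0088 0.0548 0.2359] F [0.9475 0.1439 2.5268] q [-0.8053  0.128   0.6756  1.74   -0.0829  1.3026 -1.6356]
```

View pics/a9.png

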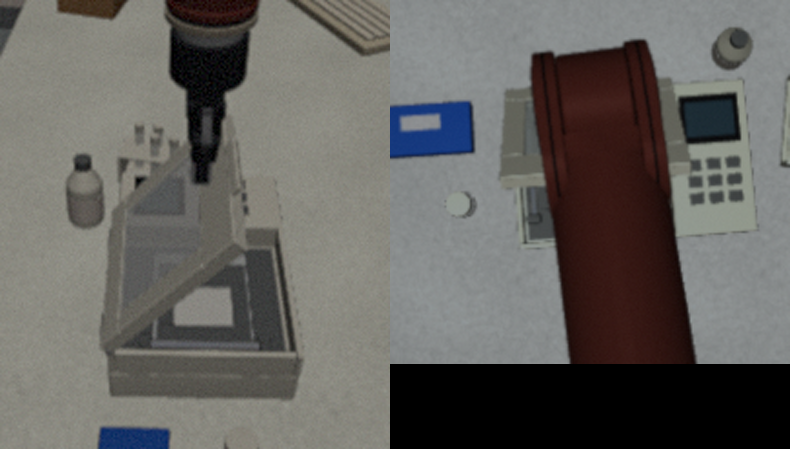

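The lid is at about 48° with the tip on its front bar at (203,180). I continue, slowing near the end.

{"api": "move_arm", "payload": {
  "increments": "-5 0 4 0 0 0; -5 0 4.5 0 0 0; -5 0 4.5 0 0 0; -4.5 0 4.5 0 0 0; -4.5 0 5 0 0 0; -4.5 0 5 0 0 0; -4 0 5 0 0 0; -4 0 5 0 0 0"
}}

```text
time: 13.0
eef_pos: [0.5072, 0.0593, 0.3713]
tcp_rot: [3.141, 0.073, -0.0]
ft_force: [0.1, -0.1, 0.6]
opening: 0.002
```

{"api": "move_arm", "payload": {
  "increments": "-4 0 5 0 0 0; -3.5 0 5.5 0 0 0; -3.5 0 5.5 0 0 0; -3 0 5.5 0 0 0; -3 0 5.5 0 0 0; -3 0 6 0 0 0; -2.5 0 6 0 0 0; -2.5 0 6 0 0 0"
}}

```text
time: 13.8
eef_pos: [0.4824, 0.0582, 0.3262]
tcp_rot: [3.141, 0.073, -0.0]
ft_force: [-0.2, 0.5, 0.6]
opening: 0.0
```

```bash
python3 look.py b1
```

```text
t 13.8 tcpU [-0.0524  0.0547  0.3262] tipU [-0.0524  0.0547  0.1532] F [-0.245   0.4566  0.5827] q [-0.8375  0.0478  0.6515  1.982  -0.0321  1.1219 -1.6967]
```

View pics/b1.png

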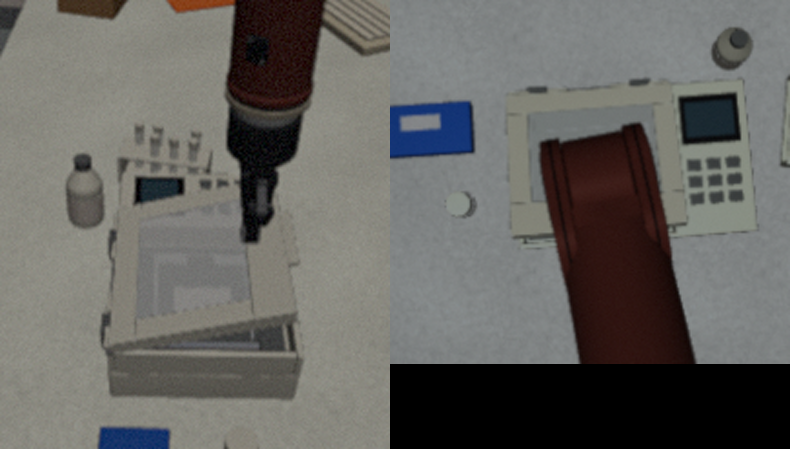

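{"api": "move_arm", "payload": {
  "increments": "-3 0 5 0 0 0; -3 0 4.5 0 0 0; -2.5 0 4 0 0 0; -2 0 4 0 0 0; -2 0 4 0 0 0; -2 0 3.5 0 0 0; -1.5 0 3.5 0 0 0; -1 0 3 0 0 0"
}}

```text
time: 14.7
eef_pos: [0.4655, 0.0574, 0.2949]
tcp_rot: [3.141, 0.074, -0.0]
ft_force: [0.3, -0.6, 1.1]
opening: 0.002
```

{"api": "move_arm", "payload": {
  "increments": "-1 0 3 0 0 0; -0.5 0 3 0 0 0; -0.5 0 2.5 0 0 0; 0 0 2.5 0 0 0; 0 0 2 0 0 0; 0 0 2 0 0 0; 0 0 1.5 0 0 0; 0 0 1 0 0 0"
}}

```text
time: 15.5
eef_pos: [0.4636, 0.0573, 0.2776]
tcp_rot: [3.141, 0.073, -0.0]
ft_force: [-0.3, -0.3, 0.5]
opening: 0.002
```

```bash
python3 look.py b2
```

```text
t 15.5 tcpU [-0.0712  0.0547  0.2776] tipU [-0.0712  0.0547  0.1046] F [-0.327  -0.3382  0.5088] q [-0.8361  0.0687  0.6477  2.0752 -0.0488  1.0123 -1.6877]
```

View pics/b2.png

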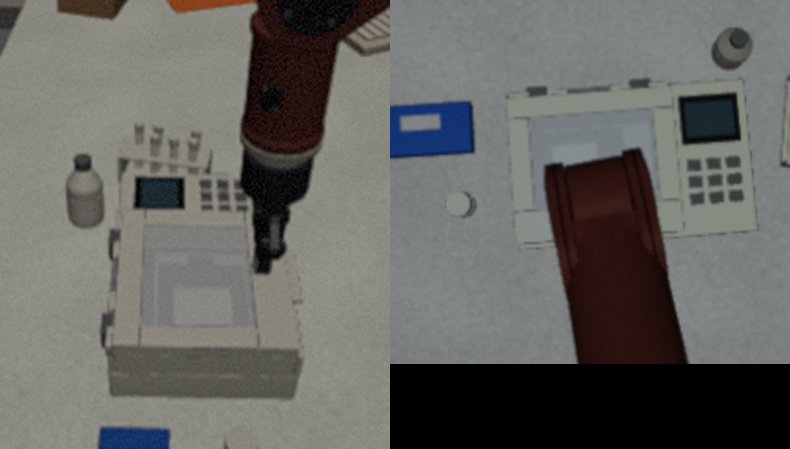

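Nearly shut, with no stop force felt yet. I press gently until the firm stop shows.

{"api": "move_arm", "payload": {
  "increments": "0 0 1 0 0 0; 0 0 1 0 0 0; 0 0 1 0 0 0; 0 0 0.5 0 0 0; 0 0 0.5 0 0 0; 0 0 0.5 0 0 0; 0 0 0 0 0 0; 0 0 0 0 0 0"
}}

```text
time: 16.4
eef_pos: [0.4641, 0.057, 0.2768]
tcp_rot: [-3.138, -0.073, 0.001]
ft_force: [-23.9, -4.7, 55.7]
opening: 0.001
```

The stop is firm: the tip is at 103.8 mm (expected 104) and the force rose. I back off right away.

{"api": "move_arm", "payload": {
  "increments": "0 0 -2 0 0 0; 0 0 -3 0 0 0; 0 0 -8 0 0 0; 0 0 -20 0 0 0; 0 0 -30 0 0 0; 0 0 -35 0 0 0; 0 0 -35 0 0 0; 0 0 -35 0 0 0"
}}

```text
time: 17.2
eef_pos: [0.4634, 0.0571, 0.443]
tcp_rot: [-3.141, -0.073, -0.001]
ft_force: [-0.4, -0.2, -0.2]
opening: 0.001
```

{"api": "move_arm", "payload": {
  "increments": "0 0 -30 0 0 0; 0 10 -20 0 0 0; 0 30 -10 0 0 0; 0 40 0 0 0 0; 0 40 0 0 0 0; 0 30 0 0 0 0; 0 20 0 0 0 0; 0 10 0 0 0 0"
}}

```text
time: 18.0
eef_pos: [0.4717, -0.1246, 0.5015]
tcp_rot: [3.141, 0.069, 0.001]
ft_force: [-1.0, -0.5, 0.0]
opening: 0.001
```

```bash
python3 look.py b3
python3 - <<'E'
from ov import *
from station import cams
U=Upose([0.5372,0.0059,0.0458])
a=draw('side',cams.camera('side')['color'],U,0,0,(190,90,340,280),2.6)
b=draw('top',cams.camera('top')['color'],U,0,0,(200,130,350,260),2.6)
im=np.zeros((500,790,3),np.uint8); im[:a.shape[0],:a.shape[1]]=a; im[:b.shape[0],395:395+b.shape[1]]=b; cv2.imwrite('pics/b4.png',im)
E
```

```text
t 18.0 tcpU [-0.0714 -0.1274  0.5015] tipU [-0.0714 -0.1274  0.3285] F [-0.9802 -0.5392  0.031 ] q [-0.7379 -0.1121  0.8468  1.7212  0.0842  1.4947 -1.4276]
```

View pics/b3.png

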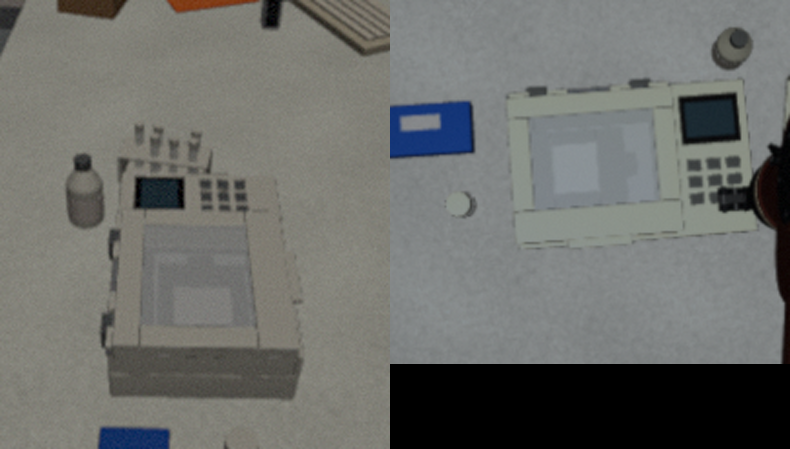

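View pics/b4.png

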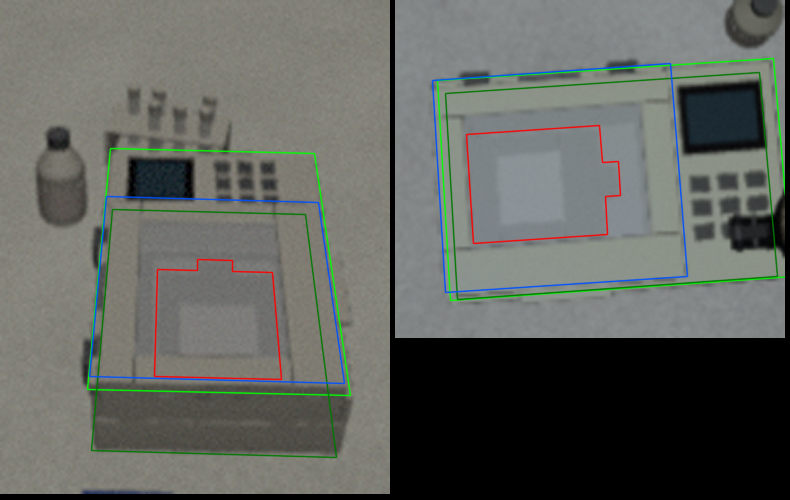

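The lid's outline matches the shut position in both views, the bystanders have not moved, and the arm is clear. I hand in the job.

```bash
python3 -c "
from station import robot
robot.close_job()"
```

```text
the job is handed in; nothing more can be done
```

The carrier is down on the gel card and the lid is fully shut over it. I handed the job in at about 18 s.

- **Carrier:** I pushed it over from its back with the closed fingertips. It met its firm stop with the tip at 74.7 mm (expected 74.5), at about 12 N, and a picture showed it flat before I touched the lid.
- **Lid:** I went over the top and pushed its outer face down slowly along its arc (up to about 65 mm/s, slower near the end). It needed 1–4 N, so it did not slam.
- **Last press:** The tip stopped at 103.8 mm (expected 104). That brief final press read about 60 N at the wrist, more than I intended. It is below the 120 N limit. It is above 40 N, but that limit covers the arm and gripper body, and I was pressing with the fingertips.
- **Final check:** In both views the shut lid matched its expected outline within a few mm. The box, jar, bottle and rack looked unmoved, though the arm hid most of the rack in the top view. The arm was clear of everything.
- **Disagreement:** The two cameras differed by up to about 4 mm on the unit's position, so I let the contact forces decide where the stops were.

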